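Unhook the blue tube basket and stand it in the tray

TASK

Take the tube basket with the blue grip off its deep hook on the draining rack, lifting it past the hook's upturned tip before drawing it away, and stand it gently upright, flat on the floor of the empty white tray, then let go. Leave the orange basket hanging on its hook.

Things in the scene. Friction and masses are not known exactly. Their poses are not given: they have to be found in the camera images.
- blue_basket: Loose wire basket of blue-capped tubes, 60(x) x 68(y) mm, 58 high to the caps, 0.28 kg. Origin: underside centre, z up. Flat bail in its y-z plane: 8 mm bar along y, axis at z=160, uprights at y=+-30. Above it a stem with the BLUE grip block 22x22 mm, z=200 to 232: grip it from above. Starts hanging by the bar in either hook, origin 34 mm above the table, axes parallel to the rack's.
- orange_basket: The same basket with orange grip block and orange caps, hanging in the rack's other hook, 150 mm away; it must stay there.
- rack: Fixed rack, grey base 200(x) x 270(y) x 10 mm; origin: underside centre, on the table. Two hooks 20 mm wide at y=+-75: arm top z=190, from posts at x=70 to an upturned tip at x=-33 to -29, top z=222. The bar lies at x=-20 on the arm. To free a basket raise it 40 to 80 mm (more: caps hit the arm), then go 40 mm or more along rack -x (roughly to the robot). Only the baskets stand higher than z=222.
- tray: Fixed empty white open tray, 200(x) x 170(y) x 25 mm high outside, walls 5 mm, floor top 5 mm above the table. Origin: centre of its underside, on the table. The basket may stand anywhere on its floor, turned any way.
Not all that is in view belongs to the job. Leave any yellow look-alike of the blue_basket alone. What is shaped like the orange_basket but brown is not meant.

How it is judged:
By the outcome, as a careful person would: the job done as asked, in the order asked, and still so for the second after the job is handed in, with the robot touching nothing.
It also fails if it takes over 35 s, if anything falls off the work surface, if the arm or the gripper's body presses on something with over 40 N, if the wrist force passes 120 N, or if a joint passes its speed limit or range.

ROBOT

A 6-joint arm with a two-finger parallel gripper is mounted at the origin on the work surface. World frame = base frame: x ahead of the robot, y to its left, z up, the work surface at z = 0. Lengths are in mm, angles in rad, forces in N, time in s.
With the tool pointing down it reaches from about 250 to 775 mm from the base axis. Payload 4 kg.
Tool frame: the origin (TCP) lies between the finger pads; the fingertips stand 19 mm ahead of it and the grasp point (between the pads) is the TCP; z points along the fingers, y is the line along which they close (so a half turn about z gives the same grasp; the last joint's range is limited). The gripper opens to 85 mm and grips with 20 to 120 N. Pads are 22 mm wide; open, the fingers measure 114 mm over their backs; the gripper's body (76 mm by 85 mm) begins 54 mm behind the grasp point. The pads swing forward as they close: fully open they stand 13 mm farther back than shut.
Start: joints at [-1.277, 0.087, 1.371, -0, 1.684, -0.103], TCP at [212.557, -507.285, 220.041] pointing down, gripper open.
Joint ranges: [-3.1, 3.1], [-0.76, 2.03], [0.27, 2.55], [-1.08, 4.22], [0.17, 2.65], [-2.57, 2.57]. Speed limits (rad/s): [2.79, 2.79, 3.14, 3.14, 3.14, 3.14].

INTERFACE

Orientations are given as a unit quaternion [w, x, y, z].
In Python, from workcell import get_obs, grab_frame, camera_info, close_job gives the robot as it stands. The module is installed in compiled form; this text tells all that it offers.
- The arm moves only by the tool arm_command, never from a script. Its argument "targets" is a list that holds one entry, the list of rows, each a list of 5 numbers: the gripper's target within -1 to 1 (shut at 1, half-way at 0, fully open at -1), then the shift along the tool's x, y, z in m, then the turn about the tool's z in rad. In form: [[[claw, x, y, z, twist], ...]]. A call has 1 to 12 rows; each row shifts and turns the commanded pose from where the row before left it, along the tool's axes as they then stand; what a row does not reach is not made up. A row lasts 1/8 s, in which the tool goes at most 62.5 mm and 10.7 degrees, less where a joint would pass 70% of its speed; a pose out of reach is approached as far as the arm can. A call is refused whole if a number of a shift passes 0.0625 or a number of a turn 0.188, either way. A call with a gripper value outside its range is refused whole. The fingers move at their own pace and stop on an object; the grip force is fixed at half the most. Time passes only in rows, so rows that do not move let the fingers close. It gives the time, the measured TCP pose, the force, the opening and the grip force at its end, in the units of the state.
- get_obs(): the state, without advancing time (a new reading comes with each control period).
- grab_frame(name): name is "scene" or "top" or "wrist"; returns the picture (480x640x3 uint8, red, green, blue); there is no depth.
- camera_info(name): a dict with "fx", "fy", "cx", "cy" (pixels), "camera_from_world" (4x4, takes a point from world to camera coordinates); the wrist camera has in their place "mount" (4x4, takes a point from camera to tool coordinates, whose origin is the TCP and whose axes are the flange's). Camera axes: x right, y down, z forward; pixel columns grow to the right and rows downward; lengths in mm; the calibration is good to about 2 mm. A picture is of the moment at which its call begins: read the wrist's pose just before it. camera_info takes no time and is no camera call.
- close_job(): hands the job in; it is judged then, once.
The state is a dict: "time": time; "q": joint angles; "qvel": joint speeds; "effort": joint torques, N m; "eef_pos": TCP position; "tool_rot": TCP orientation; "force": force on the tool from outside, world axes, zero at the start; "ft_torque": the same for the moment, N m; "opening": finger opening in mm; "grasp_force": force on a finger pad.
Only numpy, scipy, OpenCV 4.12 (cv2) and the standard library are available. Lean on these libraries where they do the work, as an engineer would, in place of code of your own. Each camera call takes 0.05 s, during which the arm holds its last target. There are 200 camera calls.

## Working session

There is one attempt and no reset: what is moved stays moved. The work goes in short steps, Python scripts to look and compute and a tool call to move; the robot and the scene stay as the last step left them, time stands still between calls to the robot, and variables do not carry over. Pictures are saved under pics/ and viewed, at most 10 in all, crops included, and the job is handed in when it is done.

Besides the shell and the picture viewer there is one more tool, called after "Call:" as name([rows], argument=value, ...), one row to a line, values as JSON. arm_command: Moves the arm, as the interface text tells. Its arguments: {"type":"object","properties":{"targets":{"type":"array","items":{"type":"array","items":{"type":"array","items":{"type":"number"}}}}},"required":["targets"]}

```bash
mkdir -p pics; python3 - <<'E'
from workcell import *
import cv2
for n in("scene","top"):
    cv2.imwrite(f"pics/{n}0.png",grab_frame(n)[:,:,::-1])
    print(n,camera_info(n))
print(camera_info("wrist"));o=get_obs();print(o)
E
```

```text
scene {'fx': 622.473834155209, 'fy': 622.473834155209, 'cx': 319.754314603848, 'cy': 239.75196045758594, 'camera_from_world': array([[ 7.37333659e-01,  6.75243366e-01, -1.96334595e-02,
        -4.53994044e+02],
       [ 4.90994154e-01, -5.55650964e-01, -6.70952120e-01,
        -2.60478627e+02],
       [-4.63965319e-01,  4.85075668e-01, -7.41240703e-01,
         1.48885975e+03],
       [ 0.00000000e+00,  0.00000000e+00,  0.00000000e+00,
         1.00000000e+00]])}
top {'fx': 584.8024559975371, 'fy': 584.8024559975371, 'cx': 324.0601096173653, 'cy': 236.45751524146948, 'camera_from_world': array([[-6.19806938e-03, -9.99738997e-01, -2.19891499e-02,
         3.85362843e+00],
       [-9.96382374e-01,  8.03807833e-03, -8.46023281e-02,
         6.05125864e+02],
       [ 8.47569971e-02,  2.13852303e-02, -9.96172135e-01,
         1.01195234e+03],
       [ 0.00000000e+00,  0.00000000e+00,  0.00000000e+00,
         1.00000000e+00]])}
{'fx': 358.5887000475775, 'fy': 358.5887000475775, 'cx': 320.1201083559286, 'cy': 231.90857284009414, 'mount': array([[-7.31213880e-04, -9.47669428e-01, -3.1925244
[... 278 characters left out ...]
000e+00]])}
{'time': 0.1, 'q': array([-1.27707790e+00,  8.79140274e-02,  1.37213272e+00,  2.94550473e-05,
        1.68358730e+00, -1.03105044e-01]), 'qvel': array([-0.00107562, -0.00171528, -0.00395556, -0.0002125 , -0.00063537,
       -0.00087789]), 'effort': array([ 3.31288938e-03, -3.53015542e+01, -3.14219391e+01, -3.39347162e-05,
        7.93058658e-03, -5.17696648e-06]), 'eef_pos': array([ 212.43468872, -506.80594934,  218.92317412]), 'tool_rot': array([-1.01745783e-03,  9.80380046e-01,  1.97113986e-01, -8.25628684e-05]), 'force': array([ 0.75550747,  0.04777086, -0.11720195]), 'ft_torque': array([ 0.03490996,  0.03670932, -0.00860953]), 'grasp_force': 0.0, 'opening': 85.25210773697239}
```

View pics/scene0.png

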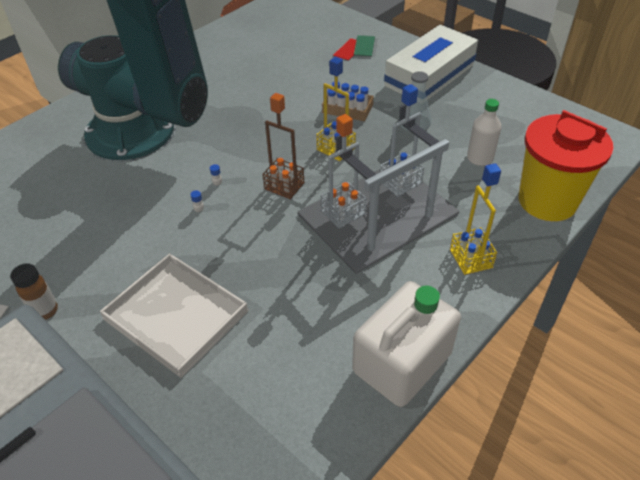

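View pics/top0.png

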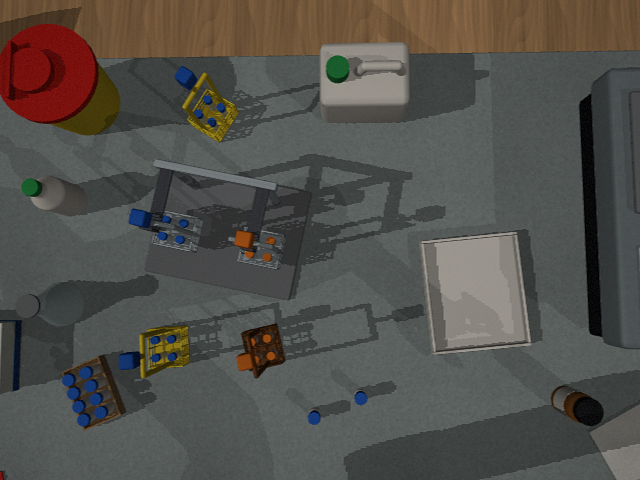

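The scene view shows the target blue grip at about (410,95) with the hooked orange one at (344,125) and the tray centred near (174,313). In the top view they are at (140,217), (244,239) and (475,293). There are yellow look-alikes at top (128,360) and (185,75), and a brown one at (245,362).

```bash
cat > h.py <<'E'
import cv2,numpy as np
from workcell import *
def P(n):
    c=camera_info(n);K=np.array([[c['fx'],0,c['cx']],[0,c['fy'],c['cy']],[0,0,1]]);return K@c['camera_from_world'][:3]
def ray(n,uv):
    c=camera_info(n);R=c['camera_from_world'][:3,:3];t=c['camera_from_world'][:3,3]
    d=R.T@np.array([(uv[0]-c['cx'])/c['fx'],(uv[1]-c['cy'])/c['fy'],1]);return -R.T@t,d
def plane(n,uv,z):
    o,d=ray(n,uv);return o+d*(z-o[2])/d[2]
def tri(a,b,na="scene",nb="top"):
    X=cv2.triangulatePoints(P(na),P(nb),np.float64(a).reshape(2,1),np.float64(b).reshape(2,1))[:,0];return X[:3]/X[3]
def blob(img,col,near,r=22):
    h=cv2.cvtColor(img,cv2.COLOR_RGB2HSV)
    lo,hi={'blue':((105,130,50),(125,255,255)),'orange':((5,150,90),(18,255,255)),'white':((0,0,120),(40,60,255))}[col]
    m=cv2.inRange(h,lo,hi);n,l,s,c=cv2.connectedComponentsWithStats(m)
    k=[i for i in range(1,n) if s[i,4]>30 and np.hypot(*(c[i]-near))<r]
    i=max(k,key=lambda i:s[i,4]);return c[i],s[i],(l==i)
E
python3 - <<'E'
from h import *
s=cv2.imread("pics/scene0.png")[:,:,::-1];t=cv2.imread("pics/top0.png")[:,:,::-1]
for col,a,b in(('blue',(410,95),(140,217)),('orange',(344,125),(244,239)),('blue',(336,66),(128,360)),('orange',(277,102),(245,362)),('blue',(491,174),(185,75))):
    A=blob(s,col,a);B=blob(t,col,b);X=tri(A[0],B[0])
    print(col,A[0].round(1),B[0].round(1),B[1],X.round(1))
for uv in((421,238),(519,231),(531,345),(434,354)): print('tray',plane('top',uv,25).round(1))
for uv in((171,257),(246,302),(181,370),(103,312)): print('trayS',plane('scene',uv,25).round(1))
for uv in((154,160),(275,185)): print('bar',plane('top',uv,190).round(1))
for uv in((290,298),(311,190),(147,271)): print('base',plane('top',uv,10).round(1))
big=cv2.resize(t[140:310,90:330],None,fx=3.3,fy=3.3,interpolation=cv2.INTER_CUBIC);cv2.imwrite("pics/rack.png",big[:,:,::-1])
E
```

```text
blue [406.9  92.4] [139.5 218. ] [129 209  23  19 319] [611.9 250.3 254.5]
orange [344.1 124.4] [242.4 238.6] [234 231  18  17 231] [583.1 107.6 249.5]
blue [335.7  65.6] [125.9 361.5] [119 354  15  16 226] [410.3 280.8 212.5]
orange [277.  102.4] [244.1 361.9] [237 354  16  17 211] [409.6 110.6 212.8]
blue [491.2 174.1] [185.3  77.4] [175  66  22  24 325] [827.9 200.4 215.9]
tray [ 601.1 -171.9   25. ]
tray [ 612.1 -344.4   25. ]
tray [ 413.3 -358.3   25. ]
tray [ 398.6 -190.4   25. ]
trayS [ 410.9 -195.    25. ]
trayS [ 595.8 -172.3   25. ]
trayS [ 617.2 -337.7   25. ]
trayS [ 422.2 -356.1   25. ]
bar [709.8 253.6 190. ]
bar [669.5  69.4 190. ]
base [496.6  61.5  10. ]
base [691.3  23.1  10. ]
base [546.5 319.8  10. ]
```

View pics/rack.png

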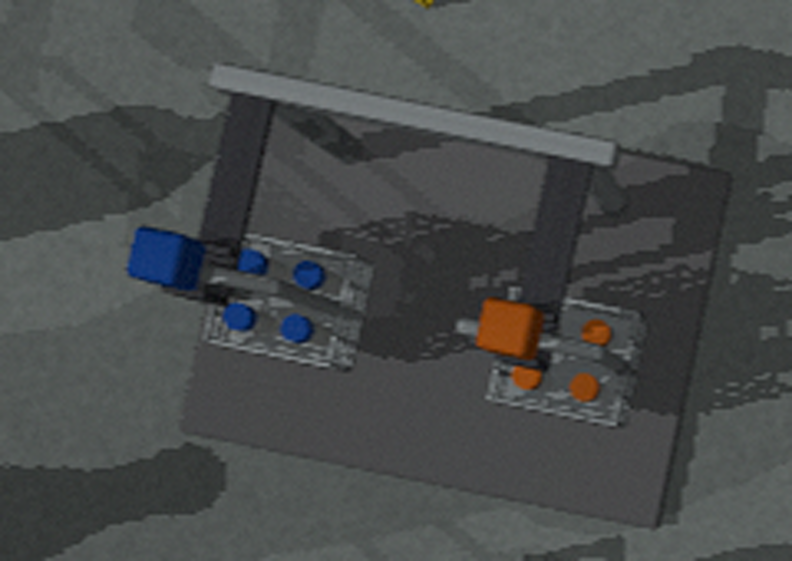

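The crop shows the blue grip, unobstructed, at rack-frame +y, with its basket hanging below in line with the dark hook arm. Rack yaw is about -11°. I'll move to a hover above the blue grip.

Call:
arm_command([
  [[-1,0.041,-0.034,-0.011,0],[-1,0.041,-0.034,-0.011,0],[-1,0.041,-0.034,-0.011,0],[-1,0.041,-0.034,-0.011,0],[-1,0.041,-0.034,-0.011,0],[-1,0.041,-0.034,-0.011,0],[-1,0.041,-0.034,-0.011,0],[-1,0.041,-0.034,-0.011,0],[-1,0.041,-0.034,-0.011,0],[-1,0.041,-0.034,-0.011,0],[-1,0.041,-0.034,-0.011,0],[-1,0.041,-0.034,-0.011,0]],
])

```text
time: 1.6
eef_pos: [509.1, 60.9, 351.8]
tool_rot: [0.0, 0.98, 0.197, -0.0]
force: [0.3, -0.0, 0.4]
opening: 85.2
grasp_force: 0.0
```

Call:
arm_command([
  [[-1,0.041,-0.034,0,0],[-1,0.041,-0.034,0,0],[-1,0.041,-0.034,0,0],[-1,0.041,-0.034,0,0],[-1,0,0,0,-0.164],[-1,0,0,0,-0.164],[-1,0,0,0,-0.164],[-1,0,0,0,-0.164],[-1,0,0,0,-0.164],[-1,0,0,0,-0.164],[-1,0,0,0,0],[-1,0,0,0,0]],
])

```text
time: 3.1
eef_pos: [607.3, 248.0, 351.5]
tool_rot: [-0.0, 0.772, 0.636, -0.0]
force: [-0.4, -0.4, 0.1]
opening: 85.6
grasp_force: 0.0
```

```bash
cat >> h.py <<'E'
from scipy.spatial.transform import Rotation as Ro
def wcam(o):
    c=camera_info("wrist");T=np.eye(4);T[:3,:3]=Ro.from_quat(o['tool_rot'],scalar_first=True).as_matrix();T[:3,3]=o['eef_pos'];return T@c['mount'],c
def wray(o,uv):
    M,c=wcam(o);return M[:3,3],M[:3,:3]@np.array([(uv[0]-c['cx'])/c['fx'],(uv[1]-c['cy'])/c['fy'],1])
def wplane(o,uv,z):
    p,d=wray(o,uv);return p+d*(z-p[2])/d[2]
def meet(rays):
    A=np.zeros((3,3));b=np.zeros(3)
    for p,d in rays:
        d=d/np.linalg.norm(d);m=np.eye(3)-np.outer(d,d);A+=m;b+=m@p
    return np.linalg.solve(A,b)
def toaxes(o,dw): return Ro.from_quat(o['tool_rot'],scalar_first=True).inv().apply(dw)
E
python3 - <<'E'
from h import *
o=get_obs();im=grab_frame("wrist");cv2.imwrite("pics/w1.png",im[:,:,::-1])
print(o['time'],o['eef_pos'],o['tool_rot'],o['q'])
print(plane('top',(139.5,218),250))
E
```

```text
3.1 [607.34494143 247.96910986 351.50812742] [-8.89738839e-05  7.71720916e-01  6.35961211e-01 -3.97960439e-04] [ 3.01311430e-01  3.57186550e-01  7.88588297e-01 -1.49731197e-04
  1.99662189e+00  4.93538976e-01]
[614.12769883 253.52387682 250.        ]
```

View pics/w1.png

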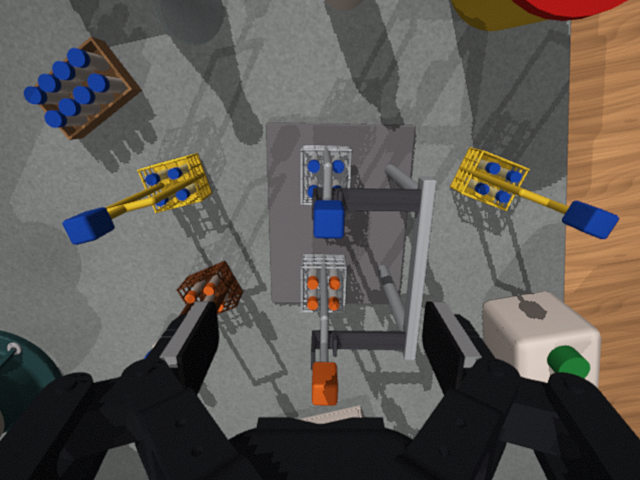

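The wrist view shows the blue grip at (328,218), well aligned with the image axes. The orange grip is at (325,382), and the yellow and brown look-alikes are off to the sides.

```bash
python3 - <<'E'
from h import *
o=get_obs();im=cv2.imread("pics/w1.png")[:,:,::-1];t=cv2.imread("pics/top0.png")[:,:,::-1]
A=blob(im,'blue',(328,218));B=blob(t,'blue',(140,217))
print(A[0],A[1],wplane(o,A[0],250),cv2.minAreaRect(np.argwhere(A[2])[:,::-1].astype(np.float32)))
X=meet([wray(o,A[0]),ray('top',B[0])]);print('met',X)
C=blob(im,'orange',(325,382));print('orange',wplane(o,C[0],250))
h=cv2.cvtColor(im,cv2.COLOR_RGB2HSV)
print(h[196:242:4,328].tolist())
# rack beam orientation
for uv in((421,182),(409,357)):print(wplane(o,uv,190))
E
```

```text
[328.43512798 218.88437776] [ 313  200   32   39 1133] [613.89237746 252.89964406 250.        ] ((328.5, 219.0), (38.0, 31.0), 90.0)
met [613.96344935 253.21220765 251.08552642]
orange [582.07570135 106.29359999 250.        ]
[[120, 4, 134], [112, 137, 110], [111, 223, 113], [111, 216, 119], [111, 212, 165], [111, 217, 160], [111, 218, 159], [111, 220, 158], [111, 213, 158], [111, 214, 157], [111, 219, 143], [168, 15, 84]]
[698.42758145 252.91118521 190.        ]
[666.9996841   70.60960499 190.        ]
```

Call:
arm_command([
  [[-1,0.006,0.0055,0,0],[-1,0,0,0.03,0],[-1,0,0,0.03,0],[-1,0,0,0.02,0],[-1,0,0,0.01,0],[-1,0,0,0.01,0],[-1,0,0,0,0]],
])

```text
time: 4.03
eef_pos: [613.9, 252.9, 251.6]
tool_rot: [-0.0, 0.771, 0.637, -0.0]
force: [0.2, 0.7, 0.3]
opening: 85.5
grasp_force: 0.0
```

```bash
python3 - <<'E'
from h import *
o=get_obs();im=grab_frame("wrist");cv2.imwrite("pics/w2.png",im[:,:,::-1])
print(o['eef_pos'],o['force'])
A=blob(im,'blue',(328,300),150);print(A[0],A[1],'at250',wplane(o,A[0],250))
E
```

```text
[613.87292615 252.85237848 251.57501413] [0.20314746 0.73490536 0.33539751]
[320.84898354 291.38141336] [ 297  257   49   68 3099] at250 [613.54353188 252.31962283 250.        ]
```

View pics/w2.png

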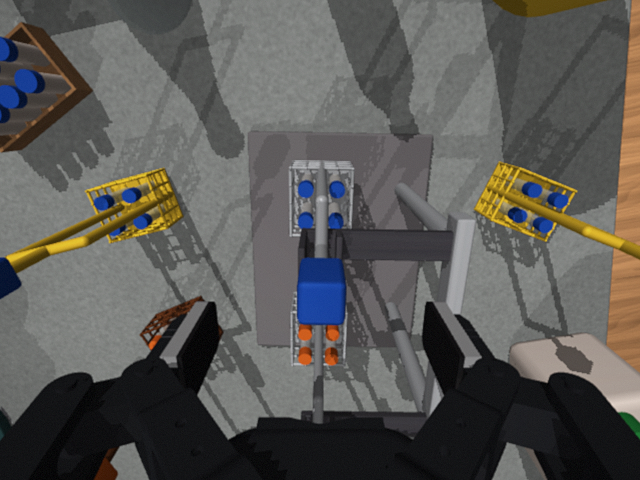

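The blue block at (321,291) is centred between the open fingers. Closing.

Call:
arm_command([
  [[0,0,0,0,0],[0.3,0,0,0,0],[0.6,0,0,0,0],[1,0,0,0,0],[1,0,0,0,0],[1,0,0,0,0],[1,0,0,0,0],[1,0,0,0,0]],
])

```text
time: 5.08
eef_pos: [614.0, 252.9, 252.6]
tool_rot: [0.0, 0.771, 0.637, 0.0]
force: [-0.7, -0.4, 3.6]
opening: 18.9
grasp_force: 59.0
```

Call:
arm_command([
  [[1,0,0,-0.005,0],[1,0,0,-0.01,0],[1,0,0,-0.015,0],[1,0,0,-0.015,0],[1,0,0,-0.01,0],[1,0,0,-0.005,0],[1,0,0,0,0]],
])

```text
time: 5.95
eef_pos: [614.0, 252.9, 312.4]
tool_rot: [0.0, 0.771, 0.637, 0.0]
force: [0.7, 0.9, -3.3]
opening: 18.7
grasp_force: 58.8
```

```bash
python3 - <<'E'
from h import *
import numpy as np
o=get_obs();print(o['force'],o['eef_pos'])
w=grab_frame("wrist");s=grab_frame("scene")
cv2.imwrite("pics/l1.png",np.hstack([cv2.resize(w,(400,300)),cv2.resize(s[60:260,270:530],(390,300))])[:,:,::-1])
E
```

```text
[ 0.65162777  0.93636198 -3.29500828] [613.99831632 252.8702182  312.4261465 ]
```

View pics/l1.png

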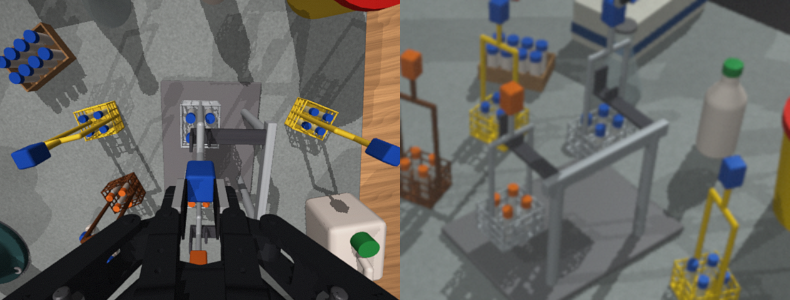

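The basket hangs in the grip, with the bar up at the hook's tip level. Now drawing it away along rack −x (tool −y), then rising.

Call:
arm_command([
  [[1,0,-0.005,0,0],[1,0,-0.01,0,0],[1,0,-0.015,0,0],[1,0,-0.015,0,0],[1,0,-0.015,0,0],[1,0,-0.01,0,0],[1,0,0,0,0],[1,0,0,-0.02,0],[1,0,0,-0.03,0]],
])

```text
time: 7.18
eef_pos: [545.2, 265.7, 360.8]
tool_rot: [-0.0, 0.771, 0.637, -0.002]
force: [0.5, -0.8, -3.0]
opening: 18.7
grasp_force: 58.9
```

Call:
arm_command([
  [[1,0,0,-0.03,0],[1,0,0,-0.03,0],[1,0,0,-0.03,0],[1,0,0,-0.03,0],[1,0,0,-0.02,0],[1,0,0,-0.01,0],[1,0,0,0,0]],
])

```text
time: 8.05
eef_pos: [545.9, 266.0, 512.7]
tool_rot: [0.001, 0.771, 0.637, 0.001]
force: [0.9, 0.5, -3.5]
opening: 18.4
grasp_force: 58.9
```

Call:
arm_command([
  [[1,-0.015,0.004,0,0],[1,-0.025,0.004,0,0],[1,-0.035,0.004,0,0],[1,-0.035,0.004,0,0],[1,-0.035,0.004,0,0],[1,-0.035,0.004,0,0],[1,-0.035,0.004,0,0],[1,-0.035,0.004,0,0],[1,-0.035,0.004,0,0],[1,-0.035,0.004,0,0],[1,-0.035,0.004,0,0],[1,-0.035,0.004,0,0]],
])

```text
time: 9.55
eef_pos: [517.6, -127.9, 511.3]
tool_rot: [-0.0, 0.771, 0.636, -0.0]
force: [0.3, -0.3, -3.0]
opening: 18.7
grasp_force: 58.9
```

Call:
arm_command([
  [[1,-0.035,0.004,0,0],[1,-0.035,0.004,0,0],[1,-0.035,0.004,0,0],[1,-0.02,0.004,0,0],[1,-0.013,0,0,0],[1,0,0,0.03,0],[1,0,0,0.04,0],[1,0,0,0.04,0],[1,0,0,0.04,0],[1,0,0,0.03,0],[1,0,0,0.02,0],[1,0,0,0,0]],
])

```text
time: 11.05
eef_pos: [507.4, -263.4, 309.8]
tool_rot: [-0.002, 0.771, 0.637, -0.001]
force: [0.0, 0.2, -2.5]
opening: 18.7
grasp_force: 59.0
```

```bash
python3 - <<'E'
from h import *
o=get_obs();print(o['force'],o['eef_pos'],o['opening'])
w=grab_frame("top");s=grab_frame("scene")
cv2.imwrite("pics/p1.png",np.hstack([cv2.resize(w[180:400,380:600],(400,400)),cv2.resize(s[160:400,70:310],(400,400))])[:,:,::-1])
E
```

```text
[ 0.01285499  0.18009869 -2.51562778] [ 507.42275059 -263.36141452  309.79162234] 18.73636714876011
```

View pics/p1.png

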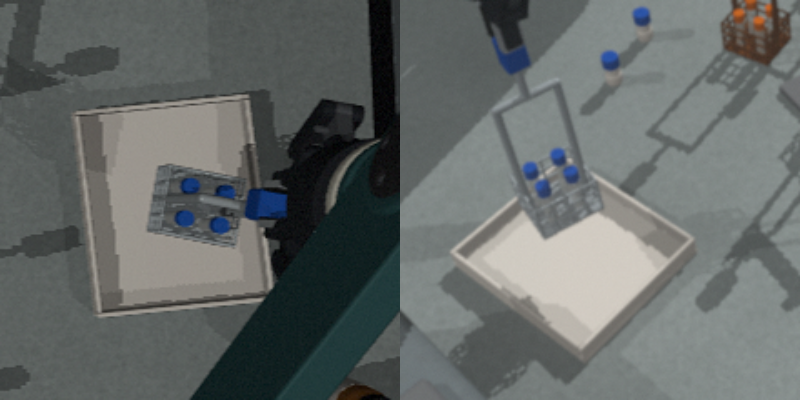

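The basket hangs over the tray. In the scene crop it leans slightly, so I'll check whether that is a real tilt from the caps seen in both views.

```bash
python3 - <<'E'
from h import *
o=get_obs();s=grab_frame("scene");t=grab_frame("top")
def blobs(im,box):
    h=cv2.cvtColor(im,cv2.COLOR_RGB2HSV);m=cv2.inRange(h,(105,130,50),(125,255,255));n,l,st,c=cv2.connectedComponentsWithStats(m)
    return [(c[i].round(1),st[i,4]) for i in range(1,n) if st[i,4]>15 and box[0]<c[i][0]<box[1] and box[2]<c[i][1]<box[3]]
S=blobs(s,(110,220,170,300));T=blobs(t,(440,560,250,330));print(S,T)
cs=np.mean([b[0] for b in S if b[1]<120],0);ct=np.mean([b[0] for b in T if b[1]<150],0)
X=tri(cs,ct);print(cs,ct,'caps',X,'tcp',o['eef_pos'])
for n in('scene','top'):
    q=P(n)@np.append(o['eef_pos']-[0,0,160],1);print(n,'expected caps px if upright',q[:2]/q[2])
E
```

```text
[(array([137. , 194.7]), np.int32(200)), (array([195.6, 195.6]), np.int32(89)), (array([164.3, 253.7]), np.int32(57)), (array([147.9, 261.9]), np.int32(61)), (array([172.1, 263.9]), np.int32(54)), (array([155. , 272.7]), np.int32(56))] [(array([486.4, 279.7]), np.int32(75)), (array([506. , 283.3]), np.int32(62)), (array([527.5, 291.2]), np.int32(329)), (array([483.2, 297.6]), np.int32(81)), (array([502.5, 301.3]), np.int32(77))]
[166.98 249.56] [494.525 290.475] caps [ 513.12282176 -253.90114599  174.29215437] tcp [ 508.40695211 -264.16931284  312.96832015]
scene expected caps px if upright [159.42885612 260.24432635]
top expected caps px if upright [494.50422029 290.8905618 ]
```

Dropping the stray blob, the four caps average (159.8,263) in scene and (494.5,290.5) in top, against (159.4,260) and (494.5,290.9) expected. The basket is upright, so I'll lower it.

Call:
arm_command([
  [[1,0,0,0.015,0],[1,0,0,0.02,0],[1,0,0,0.02,0],[1,0,0,0.015,0],[1,0,0,0.007,0],[1,0,0,0.003,0],[1,0,0,0,0],[1,0,0,0,0],[1,0,0,0,0]],
])

```text
time: 12.38
eef_pos: [508.5, -264.7, 232.7]
tool_rot: [0.001, 0.771, 0.637, 0.0]
force: [-0.9, 0.0, -2.5]
opening: 18.7
grasp_force: 59.0
```

Call:
arm_command([
  [[1,0,0,0.002,0],[1,0,0,0.002,0],[1,0,0,0,0],[1,0,0,0,0]],
])

```text
time: 12.88
eef_pos: [508.3, -264.5, 228.0]
tool_rot: [-0.0, 0.771, 0.637, -0.0]
force: [-0.2, 0.2, -2.2]
opening: 18.3
grasp_force: 59.0
```

Call:
arm_command([
  [[1,0,0,0.0015,0],[1,0,0,0.0015,0],[1,0,0,0,0],[1,0,0,0,0]],
])

```text
time: 13.38
eef_pos: [508.3, -264.5, 225.0]
tool_rot: [0.0, 0.771, 0.637, -0.0]
force: [-0.6, 0.3, -2.6]
opening: 18.3
grasp_force: 59.0
```

Call:
arm_command([
  [[1,0,0,0.001,0],[1,0,0,0,0],[1,0,0,0,0]],
])

```text
time: 13.75
eef_pos: [508.3, -264.5, 224.0]
tool_rot: [0.0, 0.771, 0.637, -0.0]
force: [0.5, 1.2, -3.7]
opening: 18.8
grasp_force: 59.0
```

Call:
arm_command([
  [[1,0,0,0.001,0],[1,0,0,0,0],[1,0,0,0,0]],
])

```text
time: 14.12
eef_pos: [508.5, -264.7, 223.8]
tool_rot: [0.001, 0.771, 0.637, 0.0]
force: [-0.3, -0.7, 0.3]
opening: 18.4
grasp_force: 59.7
```

Call:
arm_command([
  [[1,0,0,0.001,0],[1,0,0,0,0],[1,0,0,0,0]],
])

```text
time: 14.5
eef_pos: [508.7, -264.8, 223.7]
tool_rot: [0.001, 0.771, 0.637, 0.0]
force: [-0.8, 0.3, 6.7]
opening: 18.3
grasp_force: 60.7
```

Contact with the tray floor (force went from −3 to +7 N). Opening slowly, then rising.

Call:
arm_command([
  [[0.4,0,0,0,0],[0.2,0,0,0,0],[0,0,0,0,0],[-0.5,0,0,0,0],[-1,0,0,0,0],[-1,0,0,0,0],[-1,0,0,-0.01,0],[-1,0,0,-0.03,0],[-1,0,0,-0.04,0],[-1,0,0,-0.04,0],[-1,0,0,-0.02,0],[-1,0,0,0,0]],
])

```text
time: 16.0
eef_pos: [508.8, -264.9, 365.2]
tool_rot: [0.003, 0.771, 0.637, 0.001]
force: [-0.6, 0.1, 0.3]
opening: 85.5
grasp_force: 0.0
```

```bash
python3 - <<'E'
from h import *
o=get_obs();print(o['time'],o['force'],o['eef_pos'],o['opening'])
w=grab_frame("wrist");s=grab_frame("scene")
cv2.imwrite("pics/e1.png",np.hstack([cv2.resize(w,(390,300)),cv2.resize(s,(400,300))])[:,:,::-1])
E
```

```text
16.0 [-0.62618374  0.06016216  0.27531328] [ 508.80136036 -264.87459636  365.18999803] 85.49275167512161
```

View pics/e1.png

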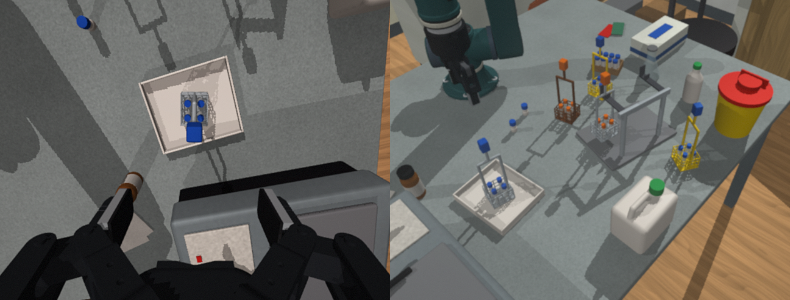

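The basket stands upright in the tray with the gripper clear. The orange basket still hangs on its hook, and the look-alikes haven't moved.

```bash
python3 -c "from workcell import *;print(close_job())"
```

```text
the job is handed in; nothing more can be done
None
```

The blue basket is off its hook and standing upright on the floor of the white tray, released. The orange basket still hangs on its hook, and I handed the job in at about 16 s (no verdict came back).

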